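Lock the indexing turntable

TASK

Lock the drilling turntable. With the fingertips, push the batten on it sideways to swing the table round until either slot in the steel index disc lines up with the lock bar; then push the bar by its upturned end into the slot, all the way home, and come away. Nothing is to be lifted: the batten stays down on its dowels, and the other things on the bench stay where they are.

Things in the scene. Friction and masses are not known exactly. Their poses are not given: they have to be found in the camera images.
- turntable: The indexing drilling turntable, fixed to the bench; origin on the bench surface on the turning axis, z up. Round grey foot 190 mm across, 12 mm thick. Its +y axis points from the turning axis along the lock bar's guide, an arm 74 mm wide that ends 235 mm from the axis.
- guide (a point): Middle of the lock bar's guide, at y = 132 mm of the turntable, 39 mm above the bench. The guide (52 mm wide, y = 94 to 170 mm) has two keeper straps over the bar and rises to 42 mm with their screws; beyond it, only a bed 24 mm high lies under the bar. The bar slides in it along the turntable's line x = 0, from 24 to 34 mm above the bench.
- index_disc (a joint): Angle (rad) of the turning top (steel index disc, spoil board, batten); grows counter-clockwise seen from above, no limit, stays where it is left; 1 to 2 N at the batten's end turns it. At 0 and every multiple of pi a slot is centred on the bar and the batten lies along the turntable's x axis, square to the bar.
- slot_a (a point): Middle of the mouth of one of the two equal slots in the disc's rim, 80 mm from the axis, at the disc's top face, 34 mm above the bench; towards the bar at joint value 0. Disc: steel, 160 mm across, 10 mm thick. Slots: 180 degrees apart, open at the rim, 24 mm wide, mouths bevelled, running in to 46 mm from the axis.
- slot_b (a point): The same point of the other slot; at joint value pi it lies towards the bar.
- batten (a joint): Height (m) of the batten above its seat; 0 = resting. A wooden strip 220 x 36 x 18 mm, 44 to 62 mm above the bench, centred on the axis, square to the line of the slots, on a round plywood spoil board 86 mm across (34 to 44 mm high). Dropped loosely over two steel dowels (showing 4.5 mm above it) that make it turn with the disc; overhangs the disc 30 mm at each end.
- batten_end_a (a point): Middle of one end face of the batten, 110 mm from the axis, 53 mm above the bench (at joint value 0 on the turntable's +x side).
- batten_end_b (a point): Middle of the batten's other end face, on the opposite side of the axis.
- lock_bar (a joint): Travel (m) of the lock bar: 0 = fully withdrawn, 0.040 = fully home in a slot (hard stop); grows as it is pushed towards the disc. It slides with about 2 N of friction and stays where it is left. If no slot faces it, its nose stops against the disc's rim at about 0.010.
- bar_tab (a point): Middle of the outer face of the bar's upturned end, the face to push (in the turntable's -y direction): 52 mm above the bench, on the line x = 0, at y = 220 mm minus the travel. The upturned end is a flat plate 30 mm wide, 6 mm thick, from 24 to 70 mm above the bench; nothing stands behind it.
- bar_nose (a point): Middle of the bar's front end, at y = 90 mm minus the travel, 29 mm above the bench. The steel bar is 20 mm wide, 9 mm thick; its nose tapers to 10 mm over the last 12 mm, so it enters and centres the disc when the slot's mouth is within some 8 mm of true.
- tape: roll of masking tape lying flat, 92 mm across, 25 mm high; bystander
- spare_batten: loose spare wooden batten lying on the bench on the robot's side of the turntable, 220 x 36 x 18 mm, long axis = its x; bystander (not the batten on the turntable)
- screw_jar: jar of screws with a steel lid, 60 mm across, 75 mm high; bystander
- screwdriver: screwdriver with a blue handle, about 200 mm long, lying beside the lock bar's guide, long axis = its x; bystander
- hammer: hammer with a wooden handle, about 300 mm long, on the left of the bench; bystander
- brush: hand brush, about 220 mm long, on the right of the bench; bystander
- drill: cordless drill standing on its battery, 210 mm tall, on the left of the bench; bystander

How it is judged:
By the outcome, as a careful person would: the job done as asked, in the order asked, and still so for the second after the job is handed in, with the robot touching nothing.
It also fails if it takes over 45 s, if anything falls off the work surface, if the arm or the gripper's body presses on something with over 40 N, if the wrist force passes 120 N, or if a joint passes its speed limit or range.

ROBOT

A 6-joint arm with a two-finger parallel gripper is mounted at the origin on the work surface. World frame = base frame: x ahead of the robot, y to its left, z up, the work surface at z = 0. Lengths are in m, angles in rad, forces in N, time in s.
With the tool pointing down it reaches from about 0.275 to 0.75 m from the base axis. Payload 10.2 kg.
Tool frame: the origin (TCP) lies at the very end of the fingers, on their centre line; the grasp point (between the pads) lies behind it (grasp_offset is the z of the grasp point in the tool frame, in m); z points along the fingers, y is the direction in which the jaws open and shut (so a half turn about z gives the same grasp; the last joint's range is limited). The gripper opens to 88 mm and grips with 3 to 60 N. Pads are 18 mm wide; open, the fingers measure 123 mm over their backs; the gripper's body (75 mm by 187 mm) begins 45 mm behind the grasp point.
Start: joints at [-0.223, 0.313, 1.498, -0, 1.331, -0.223], TCP at [0.525, -0, 0.239] pointing down, gripper open.
Joint ranges: [-2.94, 2.94], [-0.97, 2.17], [0.19, 2.56], [-1.23, 4.37], [0.02, 3.11], [-2.88, 2.88]. Speed limits (rad/s): [2.39, 2.39, 3.01, 3.14, 3.14, 3.14].

INTERFACE

Orientations are given as a unit quaternion [x, y, z, w].
In Python, from cell import * gives the robot as it stands. The module is installed in compiled form; this text tells all that it offers.
- The arm moves only by the shell command python3 -m crank 'ROWS'. ROWS is JSON, a list of rows, each a list of 7 numbers: the shift along the tool's x, y, z in mm, then the turn, a rotation vector about the tool's x, y, z in rad, then the finger opening in mm, from 0 to 88.1. In form: [[dx, dy, dz, wx, wy, wz, claw], ...]. A call has 1 to 5 rows; each row shifts and turns the commanded pose from where the row before left it, along the tool's axes as they then stand; what a row does not reach is not made up. A row lasts 1/10 s, in which the tool goes at most 50 mm and 8.59 degrees, less where a joint would pass 70% of its speed; a pose out of reach is approached as far as the arm can. A call is refused whole if a number of a shift passes 50 or a number of a turn 0.15, either way. A call with a gripper value outside its range is refused whole. The fingers move at their own pace and stop on an object; the grip force is fixed at half the most. Time passes only in rows, so rows that do not move let the fingers close. It gives the time, the measured TCP pose, the force and the opening at its end, in the units of the state.
- get_obs(): the state, without advancing time (a new reading comes with each control period).
- get_image(name): name is "scene" or "side" or "wrist"; returns the picture (480x640x3 uint8, red, green, blue); there is no depth.
- get_calibration(name): a dict with "camera_matrix" (3x3 intrinsics, pixels), "dist_coeffs" ([k1, k2, p1, p2, k3] as OpenCV has them; the pictures are not rectified), "eye" and "rotation" of the camera in the world. Camera axes: x right, y down, z forward; pixel columns grow to the right and rows downward; lengths in m; the calibration is good to about 2 mm. A picture is of the moment at which its call begins: read the wrist's pose just before it. get_calibration takes no time and is no camera call; for the wrist camera it gives the pose at the moment of the call.
- hand_in(): hands the job in, once; it reports no verdict.
The state is a dict: "time": time; "qpos": joint angles; "dq": joint speeds; "tau": joint torques, N m; "position": TCP position; "eef_rot": TCP orientation; "contact_force": force on the tool from outside, world axes, zero at the start; "moment": the same for the moment, N m; "grip_width": finger opening in m.
Only numpy, scipy, OpenCV 4.12 (cv2) and the standard library are available. Lean on these libraries where they do the work, as an engineer would, in place of code of your own. Each camera call takes 0.05 s, during which the arm holds its last target. There are 200 camera calls.

## Working session

There is one attempt and no reset: what is moved stays moved. The work goes in short steps, Python scripts to look and compute and a shell command to move; the robot and the scene stay as the last step left them, time stands still between calls to the robot, and variables do not carry over. Pictures are saved under pics/ and viewed, about 8 in all and at most 12, crops included, and the job is handed in when it is done.

```bash
mkdir -p pics; python3 - <<'E'
from cell import *
import cv2
for n in ("scene","side"):
    cv2.imwrite(f"pics/{n}0.png",get_image(n)[:,:,::-1])
    c=get_calibration(n);print(n,c)
o=get_obs();print(o)
E
```

```text
scene {'camera_matrix': array([[464.73166296,   0.        , 326.70657232],
       [  0.        , 464.73166296, 236.39934272],
       [  0.        ,   0.        ,   1.        ]]), 'dist_coeffs': array([-0.01869041,  0.        ,  0.        ,  0.        ,  0.        ]), 'eye': array([0.97728667, 0.49221164, 1.14751448]), 'rotation': array([ 0.32342626,  0.90806047, -0.24957205, -0.09238735])}
side {'camera_matrix': array([[439.79568276,   0.        , 312.56721439],
       [  0.        , 439.79568276, 246.01884584],
       [  0.        ,   0.        ,   1.        ]]), 'dist_coeffs': array([-0.04343363,  0.        ,  0.        ,  0.        ,  0.        ]), 'eye': array([ 0.39366354, -0.75126574,  0.76986447]), 'rotation': array([ 0.90722456, -0.1072112 ,  0.03979765, -0.40480304])}
{'time': 0.1, 'qpos': array([-2.23392453e-01,  3.13417177e-01,  1.49832919e+00, -3.84742428e-05,
        1.33099108e+00, -2.23382021e-01]), 'dq': array([-0.00363808, -0.0007076 , -0.00064629, -0.00107147,  0.00058582,
        0.00032759]), 'tau': array([ 3.19868399e-03, -4.02814186e+01, -2.52645475e+01,  6.95334817e-02,
        3.42543027e-02, -5.51177254e-05]), 'position': array([5.24791368e-01, 2.96940207e-05, 2.38218476e-01]), 'eef_rot': array([ 7.07107115e-01,  7.07106215e-01, -3.20834435e-04, -4.74397841e-04]), 'contact_force': array([-0.00153729,  0.80115301, -0.12968906]), 'moment': array([-0.04310563, -0.03598772,  0.02625716]), 'grip_width': 0.08796050354907733}
```

View pics/scene0.png

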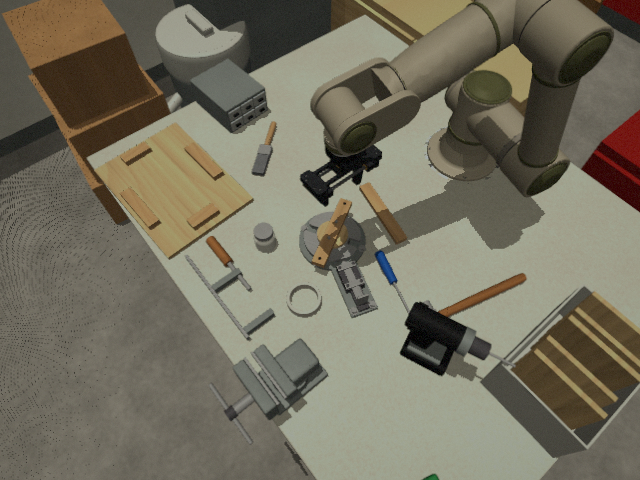

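View pics/side0.png

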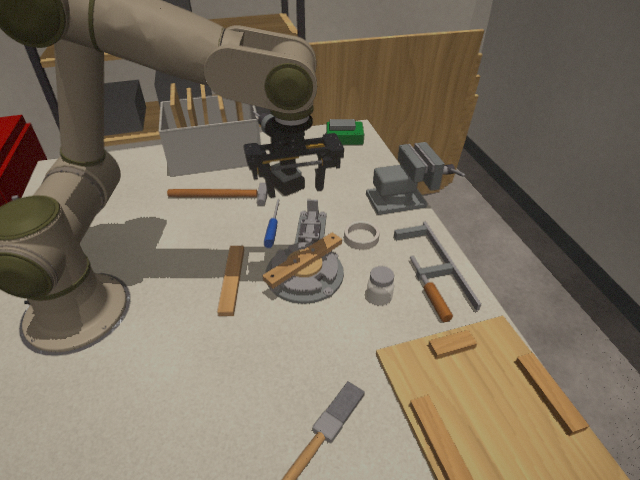

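Scene: turntable at about (332,238), guide running to about (358,312), batten from (345,202) to (319,263), jar (263,235), tape (304,300), spare batten (383,213), screwdriver (393,275). Next come the ray helper and enlarged crops.

```bash
cat > h.py <<'E'
from cell import *
import cv2, numpy as np
from scipy.spatial.transform import Rotation as R
def ray(c,uv,z):
    p=cv2.undistortPoints(np.array(uv,float).reshape(-1,1,2),c["camera_matrix"],c["dist_coeffs"]).reshape(-1,2)
    d=R.from_quat(c["rotation"]).apply(np.c_[p,np.ones(len(p))]); e=np.array(c["eye"])
    return e+d*((np.broadcast_to(z,len(p))-e[2])/d[:,2])[:,None]
def proj(c,X):
    r=R.from_quat(c["rotation"]).inv(); X=np.atleast_2d(X)
    rv=r.as_rotvec(); t=-r.apply(c["eye"])
    return cv2.projectPoints(X.astype(float),rv,t,c["camera_matrix"],c["dist_coeffs"])[0].reshape(-1,2)
E
python3 - <<'E'
from h import *
a=cv2.imread("pics/scene0.png")[190:325,290:410]; b=cv2.imread("pics/side0.png")[190:310,215:355]
a=cv2.resize(a,(480,540),interpolation=2); cv2.imwrite("pics/a.png",a)
cv2.imwrite("pics/b.png",cv2.resize(b,(700,600),interpolation=2))
print(proj(get_calibration("scene"),[0,0,0]),proj(get_calibration("side"),[0,0,0]))
E
```

```text
[[461.78050358 153.50835276]] [[ 76.78263877 310.40770989]]
```

View pics/a.png

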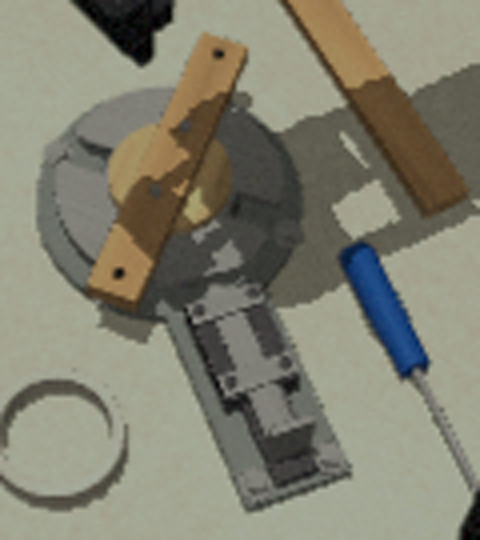

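View pics/b.png

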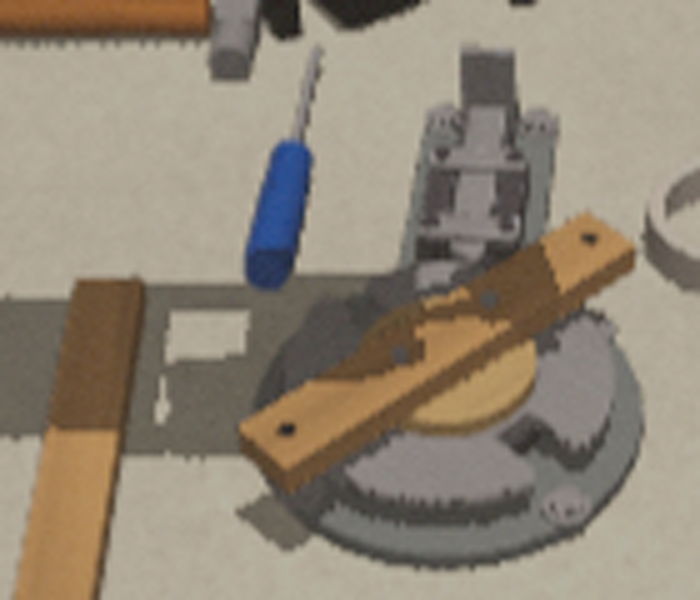

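```bash
python3 - <<'E'
from h import *
s=get_calibration("scene"); d=get_calibration("side")
A=lambda p:np.array(p)/4+[290,190]
B=lambda p:np.array(p)/5+[215,190]
f=lambda n,P:print(n,(P[:,:2]*1e3).round())
b1=ray(s,A([(206,34),(248,50),(133,305),(89,290)]),.062); b2=ray(d,B([(240,430),(290,466),(635,250),(585,212)]),.062)
f("batten scene",b1);f("side",b2)
for b in(b1,b2):
    print(b.mean(0), np.degrees(np.arctan2(*(b[2]+b[3]-b[0]-b[1])[[1,0]])))
g=ray(s,A([(250,510),(350,475)]),.008); f("arm end",g); 
f("foot-arm corner side",ray(d,B([(430,105),(558,112)]),.010))
t=ray(d,B([(461,47),(513,50)]),.07); f("tab top side",t)
f("driver scene",ray(s,A([(355,250),(415,370),(475,490)]),.012)); f("driver side",ray(d,B([(270,270),(290,150),(318,50)]),.012))
f("tape",ray(s,A([(62,440)]),.015)); f("jar",ray(s,[(263,228)],.075))
f("spare",ray(s,A([(385,80),(470,195),(425,212)]),.018))
f("drill",ray(s,[(410,320),(405,350),(445,370)],.03))
E
```

```text
batten scene [[448. -76.]
 [434. -47.]
 [626.  59.]
 [641.  33.]]
side [[431. -54.]
 [449. -81.]
 [637.  21.]
 [620.  54.]]
[ 0.53718493 -0.00789399  0.062     ] 29.223183948086962
[ 0.53438318 -0.01511719  0.062     ] 29.24231238799971
arm end [[643. 201.]
 [577. 224.]]
foot-arm corner side [[576. 226.]
 [645. 202.]]
tab top side [[589. 195.]
 [615. 185.]]
driver scene [[462. 104.]
 [493. 197.]
 [522. 284.]]
driver side [[466. 106.]
 [492. 202.]
 [523. 291.]]
tape [[709.  88.]]
jar [[ 683. -129.]]
spare [[351.  15.]
 [372. 124.]
 [406. 114.]]
drill [[541. 304.]
 [605. 352.]
 [565. 448.]]
```

```bash
python3 -m crank '[[0,0,0,0,0,0.107,0],[0,0,0,0,0,0.107,0],[0,0,0,0,0,0.106,0],[-40,-4,0,0,0,0,0],[-40,-4,0,0,0,0,0]]'; python3 -m crank '[[-37,-3,40,0,0,0,0],[0,0,40,0,0,0,0],[0,0,40,0,0,0,0],[0,0,30,0,0,0,0],[0,0,0,0,0,0,0]]'
cat > w.py <<'E'
from h import *
o=get_obs(); a=np.radians(-18.3); X=np.array([np.cos(a),np.sin(a)]);Y=np.array([-X[1],X[0]])
v=o["position"][:2]-[.536,-.011]
tx=R.from_quat(o["eef_rot"]).as_matrix()
print("t",o["time"],"table xy mm",(1e3*np.array([v@X,v@Y])).round(1),"z",o["position"][2]*1e3,"yaw tool x",np.degrees(np.arctan2(tx[1,0],tx[0,0])).round(2),"F",o["contact_force"].round(1),"w",o["grip_width"])
E
python3 w.py
```

```text
time: 0.6
position: [0.4917, -0.0737, 0.2383]
eef_rot: [0.81, 0.586, -0.0, -0.0]
contact_force: [-0.4, -0.6, 0.4]
grip_width: 0.0501
time: 1.1
position: [0.477, -0.1039, 0.0889]
eef_rot: [0.811, 0.585, -0.002, -0.003]
contact_force: [0.2, 0.6, 0.9]
grip_width: 0.0105
t 1.1 table xy mm [ -26.9 -106.8] z 88.89104286533225 yaw tool x 71.65 F [0.2 0.6 0.9] w 0.010498641308742035
```

```bash
python3 -m crank '[[-3,0,20,0,0,0,0],[0,0,19,0,0,0,0],[0,0,0,0,0,0,0]]'; python3 -m crank '[[12,-10,0,0,0,0,0],[12,-10,0,0,0,0,0],[12,-10,0,0,0,0,0],[10,-10,0,0,0,0,0],[10,-9,0,0,0,0,0]]';python3 -m crank '[[8,-7,0,0,0,0,0],[8,-6,0,0,0,0,0],[5,-4,0,0,0,0,0],[2,-2,0,0,0,0,0],[0,0,0,0,0,0,0]]'; python3 w.py
python3 - <<'E'
from h import *
im=get_image("side")[:,:,::-1][170:320,215:365]; cv2.imwrite("pics/c.png",cv2.resize(im,(600,600),interpolation=2))
E
```

```text
time: 1.4
position: [0.4777, -0.1074, 0.0528]
eef_rot: [0.811, 0.585, -0.0, -0.001]
contact_force: [-0.7, 0.3, 0.8]
grip_width: 0.0001
time: 1.9
position: [0.4488, -0.0377, 0.0536]
eef_rot: [0.811, 0.586, 0.0, 0.0]
contact_force: [0.7, -1.7, 1.2]
grip_width: 0.0007
time: 2.4
position: [0.4381, -0.0109, 0.053]
eef_rot: [0.811, 0.585, -0.0, -0.0]
contact_force: [0.1, -1.1, -0.7]
grip_width: 0.0002
t 2.4 table xy mm [-92.9 -30.7] z 52.973158192225036 yaw tool x 71.67 F [ 0.1 -1.1 -0.7] w 0.00019171911408146725
```

View pics/c.png

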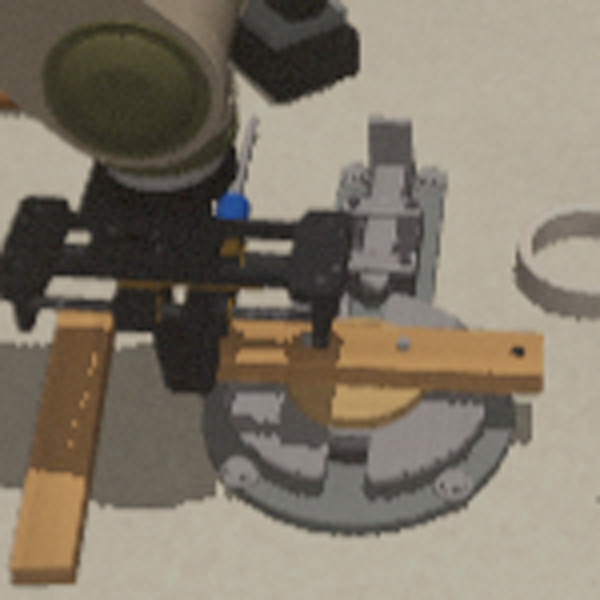

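The batten now lies nearly square to the guide: its front top edge runs (220,364)–(541,376) and its back edge (345,325)–(544,335). The rear slot is at about (348,447). I'll work out the remaining angle.

```bash
python3 - <<'E'
from h import *
d=get_calibration("side")
B=lambda p:np.array(p)/4+[215,170]
P=ray(d,B([(220,364),(541,376),(345,325),(544,335)]),.062)
for i in(0,2): v=P[i+1]-P[i]; print(np.degrees(np.arctan2(v[1],v[0])))
print(P.round(4))
q=ray(d,B([(326,460),(367,466),(348,463)]),.034);print("slot rim",q.round(4))
c=np.array([.536,-.011]);print([np.degrees(np.arctan2(*(p[:2]-c)[::-1])) for p in q])
E
```

```text
-17.032453786789745
-18.240446018566253
[[ 0.4541 -0.0099  0.062 ]
 [ 0.6319 -0.0644  0.062 ]
 [ 0.5316  0.0052  0.062 ]
 [ 0.6436 -0.0317  0.062 ]]
slot rim [[ 0.5029 -0.0733  0.034 ]
 [ 0.5246 -0.0834  0.034 ]
 [ 0.5146 -0.0786  0.034 ]]
[np.float64(-117.9869761372881), np.float64(-98.96027274305796), np.float64(-107.58155740357272)]
```

```bash
python3 - <<'E'
from h import *
im=get_image("scene")[:,:,::-1][140:420,270:530]; cv2.imwrite("pics/d.png",cv2.resize(im,(557,600),interpolation=2))
s=get_calibration("scene")
for z in(.21,.15,.06): print(z,ray(s,[(410,306),(404,345),(470,325),(490,345)],z).round(3)[:,:2].tolist())
E
python3 -m crank '[[-15,0,0,0,0,0,0],[-10,0,0,0,0,0,0],[0,0,-45,0,0,0,0],[0,0,-45,0,0,-0.1,0],[0,0,0,0,0,-0.1,0]]'
```

```text
0.21 [[0.589, 0.312], [0.659, 0.366], [0.521, 0.423], [0.521, 0.479]]
0.15 [[0.564, 0.3], [0.639, 0.357], [0.491, 0.419], [0.492, 0.478]]
0.06 [[0.527, 0.283], [0.609, 0.345], [0.448, 0.412], [0.448, 0.477]]
time: 3.0
position: [0.4327, -0.0361, 0.1477]
eef_rot: [0.747, 0.665, 0.002, 0.004]
contact_force: [0.8, 0.1, -0.4]
grip_width: 0.0006
```

View pics/d.png

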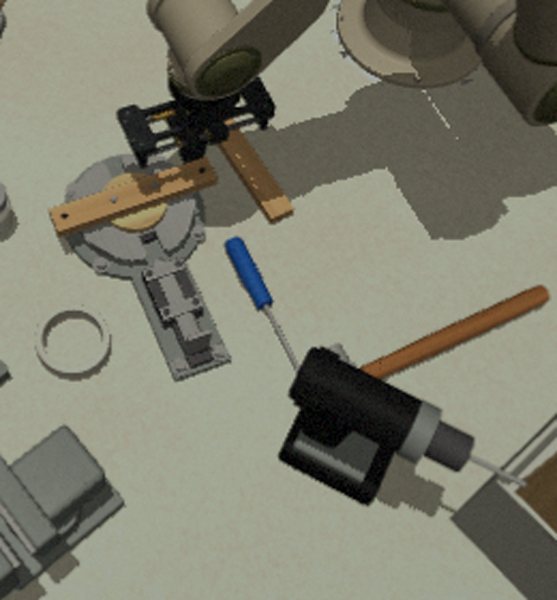

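```bash
python3 -m crank '[[39,23,0,0,0,0,0],[39,23,0,0,0,0,0],[39,23,0,0,0,0,0],[39,23,0,0,0,0,0],[39,23,0,0,0,0,0]]';python3 -m crank '[[39,22,0,0,0,0,0],[39,22,0,0,0,0,0],[0,0,0,0,0,0,0],[0,0,0,0,0,0,0]]'; python3 w.py
```

```text
time: 3.5
position: [0.5689, 0.1461, 0.1429]
eef_rot: [0.748, 0.663, -0.0, -0.0]
contact_force: [1.0, -1.4, 1.0]
grip_width: 0.0005
time: 3.9
position: [0.6209, 0.2169, 0.1421]
eef_rot: [0.748, 0.664, -0.001, -0.0]
contact_force: [0.2, -0.1, -0.3]
grip_width: 0.0008
t 3.9 table xy mm [  9. 243.] z 142.11277708629623 yaw tool x 83.15 F [ 0.2 -0.1 -0.3] w 0.000842036441871164
```

```bash
python3 -m crank '[[3,3,40,0,0,0,0],[0,0,40,0,0,0,0],[0,0,11,0,0,0,0],[0,0,0,0,0,0,0]]';python3 w.py; python3 -m crank '[[-10,-2,0,0,0,0,0],[-8,-1.6,0,0,0,0,0],[-6,-1.2,0,0,0,0,0],[-6,-1.2,0,0,0,0,0],[0,0,0,0,0,0,0]]'; python3 w.py
```

```text
time: 4.3
position: [0.6236, 0.2185, 0.0514]
eef_rot: [0.749, 0.663, -0.001, -0.001]
contact_force: [0.1, -1.2, -0.1]
grip_width: 0.0004
t 4.3 table xy mm [ 11.1 245.4] z 51.403192351973175 yaw tool x 83.05 F [ 0.1 -1.2 -0.1] w 0.0004209785747557145
time: 4.8
position: [0.6149, 0.1898, 0.0527]
eef_rot: [0.748, 0.663, 0.0, 0.0]
contact_force: [-1.1, -0.3, 0.5]
grip_width: 0.001
t 4.8 table xy mm [ 11.8 215.4] z 52.7054648779797 yaw tool x 83.08 F [-1.1 -0.3  0.5] w 0.0009667752004698356
```

```bash
python3 -m crank '[[-7,-1.4,0,0,0,0,0],[-7,-1.4,0,0,0,0,0],[-5,-1,0,0,0,0,0],[-3,-0.6,0,0,0,0,0]]'; python3 w.py;  python3 -m crank '[[-2,-0.4,0,0,0,0,0],[0,0,0,0,0,0,0]]'; python3 w.py
```

```text
time: 5.2
position: [0.6076, 0.1688, 0.0521]
eef_rot: [0.748, 0.663, -0.0, -0.0]
contact_force: [0.8, 0.8, 1.4]
grip_width: 0.0007
t 5.2 table xy mm [ 11.5 193.2] z 52.065156229050054 yaw tool x 83.11 F [0.8 0.8 1.4] w 0.0006953661743649019
time: 5.4
position: [0.6073, 0.1678, 0.0522]
eef_rot: [0.748, 0.663, 0.001, -0.0]
contact_force: [1.3, 4.6, 1.8]
grip_width: 0.0006
t 5.4 table xy mm [ 11.5 192.1] z 52.1705247636179 yaw tool x 83.11 F [1.3 4.6 1.8] w 0.0005771014984337788
```

```bash
python3 -m crank '[[-2,-0.4,0,0,0,0,0],[0,0,0,0,0,0,0]]'; python3 w.py; python3 -m crank '[[-1.5,-0.3,0,0,0,0,0],[0,0,0,0,0,0,0]]'; python3 w.py
```

```text
time: 5.6
position: [0.6071, 0.1675, 0.0523]
eef_rot: [0.748, 0.663, 0.002, -0.0]
contact_force: [4.8, 13.3, -1.1]
grip_width: 0.0005
t 5.6 table xy mm [ 11.5 191.8] z 52.34549075735682 yaw tool x 83.11 F [ 4.8 13.3 -1.1] w 0.00046481039932068537
time: 5.8
position: [0.6071, 0.1673, 0.0524]
eef_rot: [0.748, 0.663, 0.004, -0.001]
contact_force: [7.8, 19.7, -2.0]
grip_width: 0.0005
t 5.8 table xy mm [ 11.5 191.6] z 52.44687890228571 yaw tool x 83.11 F [ 7.8 19.7 -2. ] w 0.0005044982626172458
```

Hard stop at y' ≈ 191.6, against about 192 expected for full travel. Now I'll back away, rise, and check with a picture.

```bash
python3 -m crank '[[10,2,0,0,0,0,0],[20,4,0,0,0,0,0],[10,2,0,0,0,0,0],[0,0,-45,0,0,0,0],[0,0,-45,0,0,0,0]]'; python3 -m crank '[[0,0,-45,0,0,0,0],[-40,-20,-30,0,0,0,0],[-45,-20,0,0,0,0,0],[-45,-20,0,0,0,0,0],[-45,-20,0,0,0,0,0]]';python3 -m crank '[[-45,-20,0,0,0,0,0],[-45,-20,0,0,0,0,0],[-30,-20,0,0,0,0,0],[0,0,0,0,0,0,0]]'; python3 w.py
python3 - <<'E'
from h import *
a=get_image("scene")[:,:,::-1]; b=get_image("side")[:,:,::-1]
cv2.imwrite("pics/sceneF.png",a)
cv2.imwrite("pics/e.png",np.hstack([cv2.resize(a[190:340,280:410],(390,450),interpolation=2),cv2.resize(b[190:320,240:370],(390,450),interpolation=2)]))
E
```

```text
time: 6.3
position: [0.618, 0.2027, 0.1418]
eef_rot: [0.748, 0.664, -0.002, -0.001]
contact_force: [-0.1, 0.8, 0.6]
grip_width: 0.0003
time: 6.8
position: [0.5187, 0.0397, 0.2148]
eef_rot: [0.748, 0.664, -0.0, 0.0]
contact_force: [0.6, -0.1, -0.1]
grip_width: 0.0004
time: 7.2
position: [0.4443, -0.0732, 0.215]
eef_rot: [0.75, 0.662, -0.001, -0.0]
contact_force: [0.5, -0.3, 0.1]
grip_width: 0.0006
t 7.2 table xy mm [-67.6 -87.9] z 214.97386989881318 yaw tool x 82.89 F [ 0.5 -0.3  0.1] w 0.0006420086014393834
```

View pics/e.png

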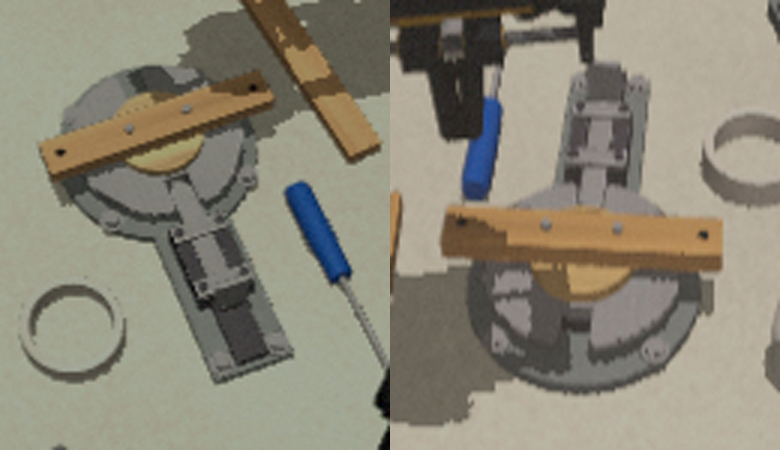

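View pics/sceneF.png

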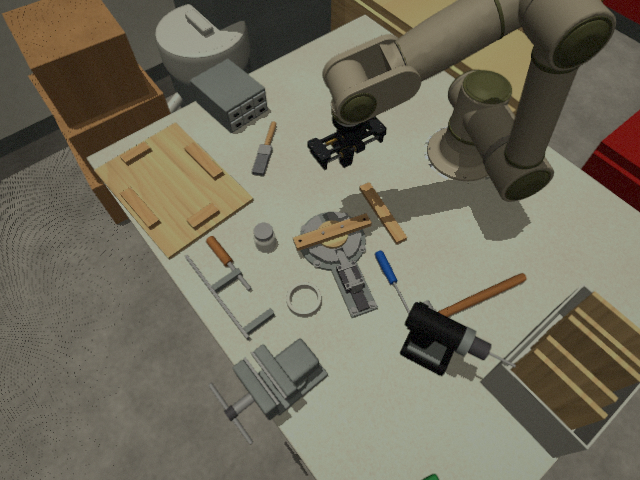

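The bar now runs through the keepers into the slot; its nose is at (178,185) in the left crop, under the spoil board's edge. The tab sits up against the outer keeper. The batten is seated with its dowels showing, and the bystanders sit at their original pixels. Handing in.

```bash
python3 -c "
from cell import *
print(hand_in())"
```

```text
the job is handed in; nothing more can be done
None
```

The turntable is locked, and I handed the job in at about 7.3 s of the 45 s allowed.

- **Swinging the table:** I pushed the near end of the batten sideways with closed fingertips, turning the table about 47° clockwise. The picture taken then put the batten and the slot within about 1° of true.
- **Pushing the bar:** I pushed the bar by its upturned end. It met a firm stop at the point expected for full travel (191.6 mm measured, about 192 mm expected). The force rose to about 21 N there with almost no further movement, so I backed off and moved clear.
- **Last checks:** The final pictures show the bar in the slot, the batten down on its dowels and the tape, jar, screwdriver, spare batten and other things where they were. I judged the bystanders by eye, not by measurement. The wrist force was about zero after coming away. No check failed or disagreed.

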